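# Latch the painting pallet into the drying bay

### The arm

A 6-joint arm with a two-finger parallel gripper is mounted at the origin on the work surface. World frame = base frame: x ahead of the robot, y to its left, z up, the work surface at z = 0. Lengths are in m, angles in rad, forces in N, time in s.
With the tool pointing down it reaches from about 0.325 to 0.875 m from the base axis. Payload 4.4 kg.
Tool frame: the origin (TCP) lies midway between the tips of the shut fingers; the grasp point (between the pads) lies 19 mm behind it; z points along the fingers, y is the direction in which the jaws open and shut (so a half turn about z gives the same grasp; the last joint's range is limited). The gripper opens to 85 mm and grips with 20 to 120 N. Pads are 22 mm wide; open, the fingers measure 114 mm over their backs; the gripper's body (76 mm by 85 mm) begins 54 mm behind the grasp point. The pads swing forward as they close: fully open they stand 13 mm farther back than shut.
Start: joints at [-0.15, 0.207, 1.542, -0, 1.393, -0.15], TCP at [0.575, -0, 0.231] pointing down, gripper open.
Joint ranges: [-2.73, 2.73], [-0.86, 2.22], [0.23, 2.46], [-1.11, 4.25], [0.08, 2.63], [-2.82, 2.82]. Speed limits (rad/s): [2.79, 2.79, 3.14, 3.14, 3.14, 3.14].

### API

Orientations are given as a unit quaternion [w, x, y, z].
In Python, from bench import * gives the robot as it stands.
- The arm moves only by the shell command python3 -m creep 'ROWS' [FORCE]. ROWS is JSON, a list of rows, each a list of 5 numbers: the closure, from -1 (fully open) to 1 (shut), then the shift along the tool's x, y, z in m, then the turn about the tool's z in rad. In form: [[grip, x, y, z, yaw], ...]. A call has 1 to 5 rows; each row is the pose to reach, as a shift and turn from the pose commanded when the call began, along the tool's axes at that moment; what a row does not reach only later rows make up. A row lasts 1/12 s, in which the tool goes at most 41.7 mm and 7.16 degrees, less where a joint would pass 70% of its speed; a pose out of reach is approached as far as the arm can. A call with a gripper value outside its range is refused whole. The fingers move at their own pace and stop on an object; FORCE is the grip in N (left out, the last holds). Time passes only in rows, so rows that repeat a pose let the fingers close. It gives the time, the measured TCP pose, the force and the opening at its end, in the units of the state.
- read_state(): the state, without advancing time (a new reading comes with each control period).
- snapshot(name): name is "scene" or "side" or "wrist"; returns (picture, depth): 480x640x3 uint8, blue, green, red; 480x640 float32, m along the optical axis (not along the pixel's ray), 0 where there is no reading.
- get_calibration(name): a dict with "K" (3x3 intrinsics, pixels), "D" ([k1, k2, p1, p2, k3] as OpenCV has them; the pictures are not rectified), "R" (3x3) and "t" (3): a world point X has camera coordinates R X + t. Camera axes: x right, y down, z forward; pixel columns grow to the right and rows downward; lengths in m; the calibration is good to about 2 mm. A picture is of the moment at which its call begins: read the wrist's pose just before it. get_calibration takes no time and is no camera call; for the wrist camera it gives the pose at the moment of the call.
- sign_off(): hands the job in, once; it reports no verdict.
The state is a dict: "t": time; "q": joint angles; "qvel": joint speeds; "joint_efforts": joint torques, N m; "tcp_pos": TCP position; "ee_rot": TCP orientation; "force": force on the tool from outside, world axes, zero at the start; "torque": the same for the moment, N m; "width": opening from 0.0 (shut) to 1.0 (fully open).
Only numpy, scipy, OpenCV 4.12 (cv2) and the standard library are available. Lean on these libraries where they do the work, as an engineer would, in place of code of your own. Each camera call takes 0.05 s, during which the arm holds its last target. There are 200 camera calls.

### The job

Put the wooden pallet of freshly sprayed parts into the drying bay: keeping it level, set it in the open end, slide it in so that its own front edge lifts the yellow drop catch, and push it gently against the sprung buffer until the catch falls behind it, then let go so that the pallet stays locked in. Do not touch the catch yourself, do not ram the buffer, and leave the bottles, the tin and the wooden block on the bench where they are.

Things in the scene. Friction and masses are not known exactly. Their poses are not given: they have to be found in the camera images.
- pallet_grip (a point): Dark wood grip bar across the middle of the loose pallet: 16 mm thick (along x), 50 mm wide (along y), from 18 to 66 mm above the pallet's underside. Point on its upright centre line, 44 mm above the underside; z up. x is the way the pallet slides in; either end may go first (same after a half turn).
- bay_mouth (a point): On the fixed drying bay's centre line, on its floor (10 mm above the bench), where the parallel guides begin. x points the way in, y left of it, z up. Steel guides 20 mm high run from x 0 to 150 mm, 123.5 mm apart (pallet clearance 1.75 mm a side); towards x = -45 mm they flare to 151 mm. The catch falls with the pallet's centre at x = 87 mm, give or take 14 mm: the latch unit is in slots: feel.
- catch (a joint): Yellow drop catch, 50 mm bar hinged 48 mm above the bench at x = -25 mm (+-14) from the mouth, over the pallet's y = -44 to -58 mm edge; its round steel toe points inwards and down. Radians: 0 = down on its stop, toe 6 mm above the floor; about 0.26 riding on the pallet. Falls to 0 by its weight once the pallet's back edge has passed: the pallet cannot come back out.
- buffer (a joint): Rubber-faced sprung buffer at the bay's far end: 0 = free, grows as pressed (m), hard stop at 0.0115; 1 N per mm. The catch falls when it is pressed in about 8 to 9 mm: about 9 N plus 0 to 3 N of friction; let go, the pallet then comes back 3 to 4 mm and rests against the catch's toe. Over 16 N on the buffer is ramming it.
- pallet_board (a point): Light wood board 120 x 120 x 18 mm with the grip bar, 0.28 to 0.49 kg; point at the centre of the board, 9 mm above the underside, axes as the grip's. Four small painted wheels on pins, 20 mm wide, tops 41 mm above the underside, at x +-44, y +-30 mm. The strips along its sides (y beyond +-44 mm) are bare: the catch rides there.
- dock: The fixed drying bay: flat aluminium floor 10 mm thick, 150 mm wide, from 150 mm before the mouth (open end, where the pallet is set down) to 148 mm past it, with the two guides. Origin on the bench under the mouth point, same axes. A blue latch unit beside and behind it carries catch (pivot ear 64 mm high, 90 mm off centre), buffer and a 76 mm high blower.
- thinner: White bottle with blue label and yellow cap, 60 mm wide, 135 mm high, standing on the bench; origin at the centre of its underside. A bystander.
- primer: Grey jar with white cap, 56 mm wide, 75 mm high, standing on the bench; origin at the centre of its underside. A bystander.
- enamel: Small blue and red paint tin, 52 mm wide, 50 mm high, standing on the bench; origin at the centre of its underside. A bystander.
- holder: Wooden block 160 x 60 x 50 mm with a grey model on a stick, 195 mm high in all; origin at the centre of the block's underside, x along the block. A bystander.
Things that resemble listed ones, but are neither listed nor needed, are in the scene too. What is meant by the part that bears pallet_grip is not pink, and is the larger of those in its own colour.

How it is judged:
By the outcome, as a careful person would: the job done as asked, in the order asked, and still so for the second after the job is handed in, with the robot touching nothing.
It also fails if it takes over 58 s, if anything falls off the work surface, if the arm or the gripper's body presses on something with over 40 N, if the wrist force passes 120 N, or if a joint passes its speed limit or range.

## Working session

There is one attempt and no reset: what is moved stays moved. The work goes in short steps, Python scripts to look and compute and a shell command to move; the robot and the scene stay as the last step left them, time stands still between calls to the robot, and variables do not carry over. Pictures are saved under pics/ and viewed, about 8 in all and at most 12, crops included, and the job is handed in when it is done.

```bash
ls; mkdir -p pics; python3 - <<'E'
from bench import *
import cv2,numpy as np
s=read_state();print(s)
for n in("scene","side","wrist"):
    p,d=snapshot(n);cv2.imwrite(f"pics/{n}0.png",p);np.save(f"pics/{n}0.npy",d)
    c=get_calibration(n);np.savez(f"pics/{n}0c.npz",**{k:np.array(c[k]) for k in("K","D","R","t")});print(n,c)
a=cv2.imread("pics/scene0.png");b=cv2.imread("pics/side0.png")
E
```

```text
pics
{'t': 0.0, 'q': array([-1.50479542e-01,  2.07456717e-01,  1.54298741e+00, -3.73216691e-05,
        1.39352127e+00, -1.50511231e-01]), 'qvel': array([-0.00013248,  0.00054074,  0.00058573, -0.0004205 , -0.00086559,
        0.00011609]), 'joint_efforts': array([ 4.44781954e-04, -3.83034396e+01, -2.91594708e+01, -2.26178481e-04,
        1.06274080e-02,  5.83859855e-05]), 'tcp_pos': array([5.74218240e-01, 1.07241725e-04, 2.30089073e-01]), 'ee_rot': array([-0.00094429,  0.70709274,  0.70711983, -0.00071842]), 'force': array([-0.51138615,  0.53203601,  1.21881854]), 'torque': array([0.0102662 , 0.02426402, 0.02746319]), 'width': 0.9966595109367875}
scene {'K': array([[503.00985282,   0.        , 317.09204118],
       [  0.        , 503.00985282, 241.37068003],
       [  0.        ,   0.        ,   1.        ]]), 'D': array([-0.09781022,  0.        ,  0.        ,  0.        ,  0.        ]), 'R': array([[ 0.32595356,  0.94527731, -0.01432087],
       [ 0.61886686, -0.22480209, -0.75264057],
       [-0.71467342,  0.23646316, -0.65827584]]), 't': array([-0.23371705, -0.26667987,  1.549816
[... 240 characters left out ...]
       ]), 'R': array([[ 0.86751914, -0.497283  , -0.01096189],
       [-0.31736937, -0.5364184 , -0.78200511],
       [ 0.38299769,  0.68188337, -0.62317562]]), 't': array([-0.41994726,  0.27077273,  0.96136613])}
wrist {'K': array([[363.27756376,   0.        , 311.68697584],
       [  0.        , 363.27756376, 237.03372059],
       [  0.        ,   0.        ,   1.        ]]), 'D': array([-0.07373917,  0.        ,  0.        ,  0.        ,  0.        ]), 'R': array([[ 9.99998035e-01,  6.07029784e-04, -1.88702670e-03],
       [ 1.17231679e-03, -9.48740790e-01,  3.16053065e-01],
       [-1.59844558e-03, -3.16054656e-01, -9.48739637e-01]]), 't': array([-0.57404601, -0.04169602,  0.38004375])}
```

View pics/scene0.png

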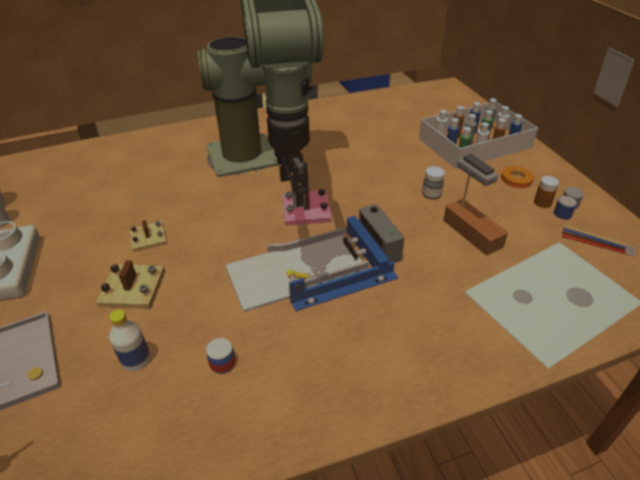

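View pics/side0.png

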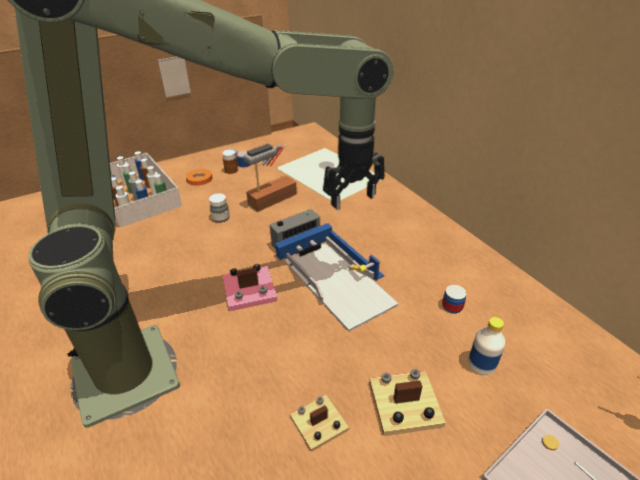

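Scene view: the possible pallets are pink at (305,207), small yellowish at (147,235) and large light wood at (130,285). By the description it is the large one, at side-view pixel (407,400). The bay's open end is at (235,280), the catch at (297,273) and the buffer end near (360,245). Next I take close crops of pallet and dock in both views.

```bash
cat > h.py <<'E'
import numpy as np,cv2
def cal(n): return dict(np.load(f"pics/{n}c.npz"))
def ray(c,uv):
    p=cv2.undistortPoints(np.array(uv,float).reshape(-1,1,2),c["K"],c["D"])[:,0]
    d=np.c_[p,np.ones(len(p))]@c["R"]; return -c["R"].T@c["t"],d
def onz(c,uv,z):
    o,d=ray(c,uv); return o+d*((z-o[2])/d[:,2])[:,None]
def tri(ca,ua,cb,ub):
    oa,da=ray(ca,[ua]);ob,db=ray(cb,[ub]);A=np.c_[da[0],-db[0]];s=np.linalg.lstsq(A,ob-oa,rcond=None)[0]
    a=oa+da[0]*s[0];b=ob+db[0]*s[1];return (a+b)/2,np.linalg.norm(a-b)
def cloud(c,dep):
    v,u=np.mgrid[0:480,0:640];o,d=ray(c,np.c_[u.ravel(),v.ravel()])
    P=o+d*dep.reshape(-1,1);P[dep.ravel()==0]=np.nan;return P.reshape(480,640,3)
def crop(img,x,y,w,h,W,H):
    return cv2.resize(img[y:y+h,x:x+w],(W,H),interpolation=cv2.INTER_CUBIC)
E
python3 - <<'E'
from h import *
a=cv2.imread("pics/scene0.png");b=cv2.imread("pics/side0.png")
top=np.hstack([crop(a,90,250,80,60,400,300),crop(b,362,360,88,66,400,300)])
bot=np.hstack([crop(a,220,198,188,141,400,300),crop(b,260,200,150,112,400,300)])
cv2.imwrite("pics/m1.png",np.vstack([top,bot]))
for n in("scene0","side0"):
    img=cv2.imread(f"pics/{n}.png");P=cloud(cal(n),np.load(f"pics/{n}.npy"))
    z=P[...,2]
    # board top: around pixel
    u,v=((130,285) if n=="scene0" else (407,400))
    m=np.zeros((480,640),bool);m[v-35:v+40,u-45:u+50]=1
    for nm,lo,hi in(("board",.012,.024),("grip",.055,.075)):
        k=m&(z>lo)&(z<hi);Q=P[k]
        r=cv2.minAreaRect(Q[:,:2].astype(np.float32));print(n,nm,k.sum(),Q.mean(0).round(4),np.round(r[0],4),np.round(r[1],4),round(r[2],1),np.median(Q[:,2]).round(4))
    mm=np.zeros((480,640),bool)
    if n=="scene0":mm[200:310,222:402]=1
    else: mm[205:330,270:400]=1
    for nm,lo,hi in(("floor",.006,.015),("guide",.025,.034),("hi",.06,.085)):
        Q=P[mm&(z>lo)&(z<hi)];r=cv2.minAreaRect(Q[:,:2].astype(np.float32));print(n,nm,len(Q),np.round(r[0],4),np.round(r[1],4),round(r[2],1),np.median(Q[:,2]).round(4))
E
```

```text
scene0 board 1544 [ 0.4881 -0.3599  0.018 ] [ 0.4737 -0.3604] [0.1232 0.1229] 69.2 0.018
scene0 grip 164 [ 0.4784 -0.3598  0.0634] [ 0.4758 -0.3597] [0.0171 0.051 ] 66.6 0.0646
scene0 floor 5376 [0.5151 0.0162] [0.3893 0.3645] 23.4 0.0097
scene0 guide 1187 [0.4898 0.1005] [0.29   0.2835] 3.1 0.0288
scene0 hi 1032 [0.5496 0.1039] [0.1423 0.2977] 9.2 0.0748
side0 board 2535 [ 0.4653 -0.368   0.0179] [ 0.4723 -0.3608] [0.1215 0.1216] 68.5 0.018
side0 grip 269 [ 0.4704 -0.3626  0.0635] [ 0.4716 -0.3612] [0.0177 0.0504] 67.1 0.0647
side0 floor 4414 [0.518  0.0994] [0.4947 0.299 ] 84.1 0.0103
side0 guide 746 [0.5439 0.1011] [0.179  0.2784] 3.1 0.0293
side0 hi 752 [0.5475 0.1041] [0.1426 0.2994] 9.0 0.0754
```

View pics/m1.png

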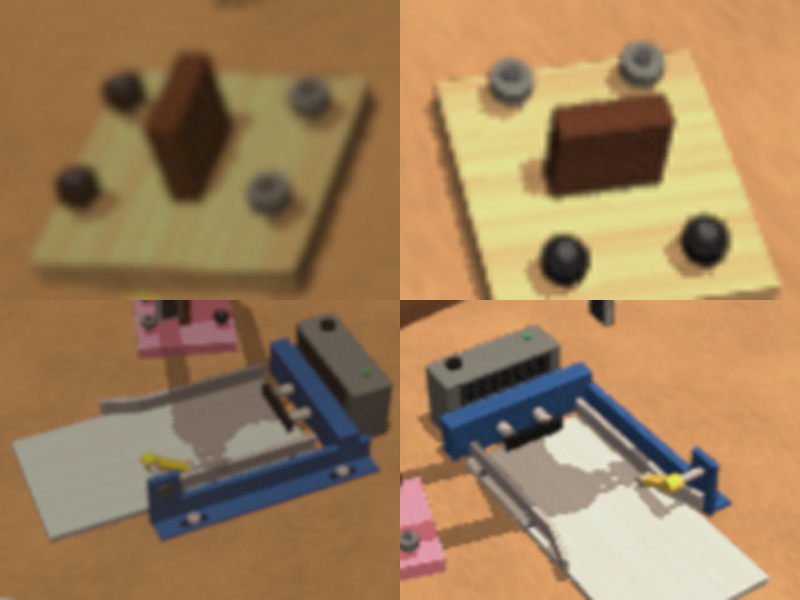

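Crop check: the light-wood board with dark grip, 123 mm square by depth, is the right pallet, lying on the bench with its top at 18 mm. In the dock crops, the catch is on the blue-rail side and the black buffer face is at the far end. Now the dock fit.

```bash
python3 - <<'E'
from h import *
ends={}
import numpy as np
F=[]
for n in("scene0","side0"):
    img=cv2.imread(f"pics/{n}.png");P=cloud(cal(n),np.load(f"pics/{n}.npy"));z=P[...,2]
    hsv=cv2.cvtColor(img,cv2.COLOR_BGR2HSV)
    mm=np.zeros((480,640),bool)
    if n=="scene0":mm[200:320,222:402]=1
    else: mm[205:330,265:402]=1
    k=mm&(hsv[...,1]<75)&(z>.004)&(z<.016)
    # largest component
    nl,l,st,_=cv2.connectedComponentsWithStats(k.astype(np.uint8));i=1+np.argmax(st[1:,4]);k=l==i
    Q=P[k];r=cv2.minAreaRect(Q[:,:2].astype(np.float32));print(n,len(Q),r,np.median(Q[:,2]));F.append(Q)
    print(cv2.boxPoints(r).round(4).tolist())
    g=mm&(hsv[...,1]<75)&(z>.024)&(z<.034);F.append(P[g])
    b=mm&(hsv[...,1]>120)&(hsv[...,0]>95)&(hsv[...,0]<130)&(z>.003);F.append(P[b])
    yl=mm&(hsv[...,0]>20)&(hsv[...,0]<35)&(hsv[...,1]>150)&(z>.015);Y=P[yl]; print("yellow",len(Y),Y.mean(0),Y.min(0),Y.max(0)); F.append(Y)
np.savez("pics/F.npz",*F)
c,s=cal("scene0"),cal("side0")
print(onz(c,[(225.6,264.3),(244.4,309.9)],.01).round(4),onz(s,[(398,303.8)],.01).round(4),onz(s,[(352,323)],.01).round(4))
print(tri(c,(244.4,309.9),s,(398,303.8)))
E
```

```text
scene0 4682 ((0.5423815250396729, 0.009265348315238953), (0.1550135612487793, 0.29941248893737793), 3.599565267562866) 0.009665864610215957
[[0.45559999346733093, 0.15379999577999115], [0.47440001368522644, -0.14499999582767487], [0.6291000247001648, -0.13529999554157257], [0.6103000044822693, 0.16349999606609344]]
yellow 75 [ 0.59819486 -0.00454457  0.04424086] [ 0.59046545 -0.0254238   0.02758855] [0.60443844 0.01988472 0.05773464]
side0 4069 ((0.544894278049469, 0.0069442689418792725), (0.16488103568553925, 0.2980031371116638), 4.484095096588135) 0.010264075155066998
[[0.4510999917984009, 0.14900000393390656], [0.47440001368522644, -0.14800000190734863], [0.638700008392334, -0.13519999384880066], [0.6154000163078308, 0.16189999878406525]]
yellow 58 [ 0.59145176 -0.01374087  0.04744136] [ 0.58511369 -0.0286574   0.02605631] [0.60118831 0.01587664 0.06081678]
[[ 0.4775 -0.1428  0.01  ]
 [ 0.6296 -0.1327  0.01  ]] [[ 0.6242 -0.1386  0.01  ]] [[ 0.4936 -0.1338  0.01  ]]
(array([ 0.62689375, -0.13368975,  0.00577984]), np.float64(0.003143947109583818))
```

```bash
python3 - <<'E'
from h import *
img=cv2.imread("pics/wrist0.png");cv2.imwrite("pics/w0.png",cv2.resize(img,(800,600),interpolation=cv2.INTER_CUBIC))
c=cal("wrist0");print(-c["R"].T@c["t"])
E
```

```text
[0.57470124 0.08090435 0.37265749]
```

View pics/w0.png

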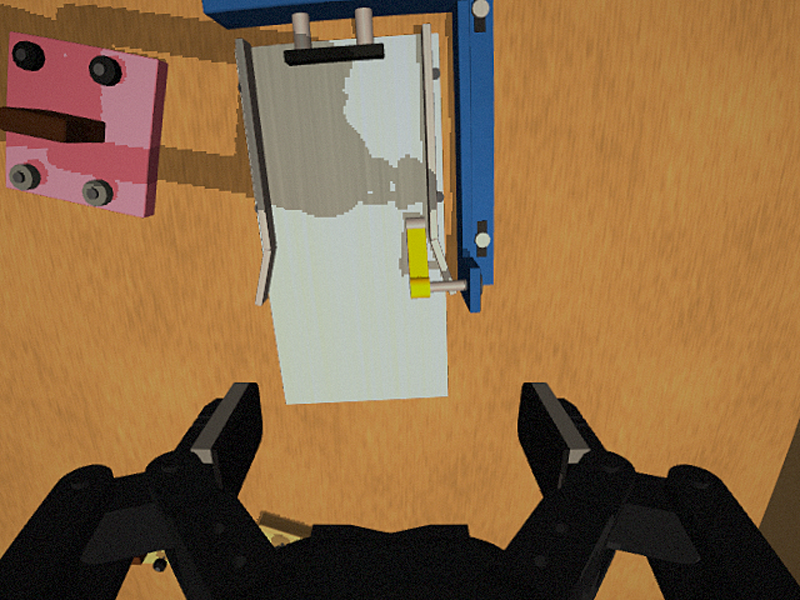

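Wrist view: the dock runs up the image. Open-end corners at (288,403) and (447,396), left guide bend (272,248), catch toe (416,222), catch hinge (420,290), buffer face (334,57). I'll rectify this at z=30 mm (guide tops) and z=10 mm (floor) to measure the axis.

```bash
python3 - <<'E'
from h import *
img=cv2.imread("pics/wrist0.png");c=cal("wrist0")
def rect(z,x0,y1,W,H,s):
    u,v=np.meshgrid(np.arange(W),np.arange(H));X=np.c_[(x0+u.ravel()/s/1000),(y1-v.ravel()/s/1000),np.full(u.size,z)]
    p=cv2.projectPoints(X,cv2.Rodrigues(c["R"])[0],c["t"],c["K"],c["D"])[0].reshape(H,W,2).astype(np.float32)
    return cv2.remap(img,p[...,0],p[...,1],cv2.INTER_CUBIC)
A=rect(.03,.455,.18,400,600,2);B=rect(.01,.455,.18,400,600,2)
for I in(A,B):
    for v in range(0,600,100):cv2.line(I,(0,v),(8,v),(0,0,255),1)
    for u in range(0,400,100):cv2.line(I,(u,0),(u,8),(0,0,255),1)
cv2.imwrite("pics/r0.png",np.hstack([A,B]))
E
```

```text
(no output)
```

View pics/r0.png

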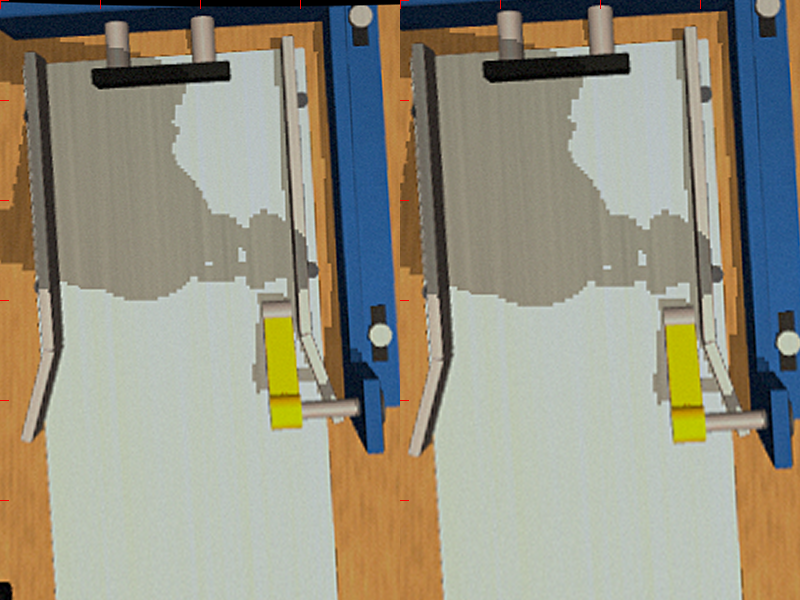

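Rectified view at 2 px/mm: at z=30 mm the guides' inner edges run (37,53)–(54,347) and (282,38)–(299,333), a gap of 122.5 mm (should be 123.5). The axis heading is 93.3° and the mouth is at about (0.543, 0.010). The floor's open end agrees within about 2 mm. I'm moving over the pallet at (0.473, -0.3605), heading about 69°.

```bash
cat > d.py <<'E'
# python3 d.py x y z heading_deg : shift/turn in tool axes from the measured pose
import sys,numpy as np
from bench import *
from scipy.spatial.transform import Rotation as R
s=read_state();w,x,y,z=s["ee_rot"];M=R.from_quat([x,y,z,w]).as_matrix()
T=np.array([float(a) for a in sys.argv[1:4]]);h=np.degrees(np.arctan2(M[1,1],M[0,1]))
dy=(float(sys.argv[4])-h+90)%180-90 if len(sys.argv)<6 else float(sys.argv[4])-h
print("t",round(s["t"],2),"pos",s["tcp_pos"].round(4),"head",h.round(2),"tilt",np.degrees(np.arccos(-M[2,2])).round(2),"F",s["force"].round(1),"w",round(s["width"],3))
print("shift",(M.T@(T-s["tcp_pos"])).round(4),"turn",round(-np.radians(dy),3))
E
python3 -m creep '[[-1,-0.3605,-0.102,0,-1.2],[-1,-0.3605,-0.102,0,-1.2],[-1,-0.3605,-0.102,0,-1.2],[-1,-0.3605,-0.102,0,-1.2],[-1,-0.3605,-0.102,0,-1.2]]'; python3 d.py .473 -.3605 .231 69
python3 - <<'E'
from h import *
for n,bx in(("scene0",{"thinner":(110,315,150,370),"enamel":(205,338,238,372)}),):
    P=cloud(cal(n),np.load(f"pics/{n}.npy"))
    for k,(a,b,c,d) in bx.items():
        Q=P[b:d,a:c].reshape(-1,3);Q=Q[Q[:,2]>.02];print(k,np.median(Q,0).round(3),Q.min(0).round(3),Q.max(0).round(3))
E
```

```text
t: 0.57
tcp_pos: [0.5225, -0.1852, 0.231]
ee_rot: [-0.0, 0.476, 0.88, 0.0]
force: [-0.2, -0.3, -1.2]
width: 1.001
t 0.57 pos [ 0.5225 -0.1852  0.231 ] head 33.18 tilt 0.03 F [-0.2 -0.3 -1.2] w 1.001
shift [-1.196e-01 -1.374e-01 -1.000e-04] turn -0.625
thinner [ 0.695 -0.362  0.083] [ 0.66  -0.397  0.02 ] [ 0.708 -0.337  0.139]
enamel [ 0.752 -0.204  0.049] [ 0.716 -0.23   0.02 ] [ 0.77  -0.178  0.054]
```

```bash
python3 -m creep '[[-1,-0.1196,-0.1374,0.05,-0.625],[-1,-0.1196,-0.1374,0.1,-0.625],[-1,-0.1196,-0.1374,0.1,-0.625],[-1,-0.1196,-0.1374,0.1,-0.625],[-1,-0.1196,-0.1374,0.1,-0.625]]'>/dev/null; python3 d.py .473 -.3605 .131 69; python3 - <<'E'
from bench import *
from h import *
p,d=snapshot("wrist");c=get_calibration("wrist");np.savez("pics/wrist1c.npz",**{k:np.array(c[k]) for k in("K","D","R","t")});np.save("pics/wrist1.npy",d);cv2.imwrite("pics/wrist1.png",p)
P=cloud(cal("wrist1"),d);z=P[...,2];near=np.hypot(P[...,0]-.473,P[...,1]+.3605)<.1
for nm,lo,hi in(("board",.014,.022),("grip",.06,.07)):
    k=near&(z>lo)&(z<hi);
    if k.sum()>10:
        r=cv2.minAreaRect(P[k][:,:2].astype(np.float32));print(nm,k.sum(),np.round(r[0],4),np.round(r[1],4),round(r[2],1),np.median(P[k][:,2]).round(4))
E
```

```text
t 0.98 pos [ 0.4729 -0.3569  0.1324] head 68.39 tilt 0.01 F [ 0.3 -0.5  1. ] w 1.002
shift [-0.0015 -0.0033  0.0014] turn -0.011
board 567 [ 0.4663 -0.3649] [0.1164 0.1144] 68.3 0.0142
grip 1355 [ 0.468  -0.3654] [0.0157 0.0485] 68.9 0.0606
```

View pics/wrist1.png

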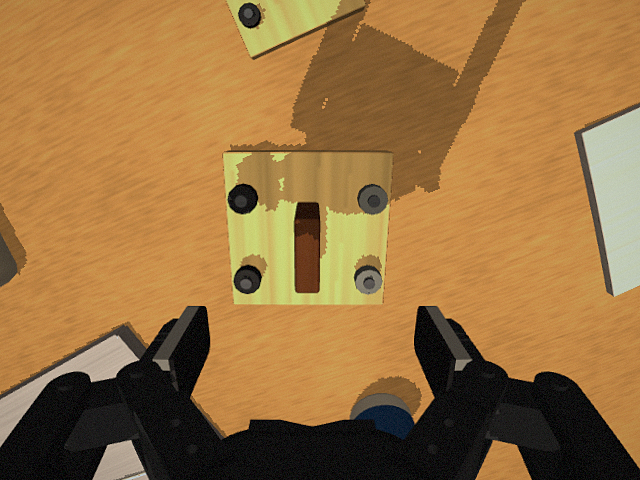

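Wrist view: the pallet is straight below with its grip at (307,248), wheels dark left and grey right; the small decoy is at the top. The arm was still settling, so I re-measure at rest.

```bash
python3 d.py .473 -.3605 .131 69; python3 - <<'E'
from bench import *
from h import *
c=get_calibration("wrist");p,d=snapshot("wrist");np.savez("pics/wrist2c.npz",**{k:np.array(c[k]) for k in("K","D","R","t")});cv2.imwrite("pics/wrist2.png",p)
P=cloud(cal("wrist2"),d);z=P[...,2];near=np.hypot(P[...,0]-.473,P[...,1]+.3605)<.1
print("bench",np.nanmedian(z[100:300,100:200]))
for nm,lo,hi in(("board",.011,.022),("grip",.058,.07)):
    k=near&(z>lo)&(z<hi);
    if k.sum()>10:
        r=cv2.minAreaRect(P[k][:,:2].astype(np.float32));print(nm,k.sum(),np.round(r[0],4),np.round(r[1],4),round(r[2],1),np.median(P[k][:,2]).round(4))
C=cal("wrist2");a=np.array([(223,152),(392,152),(383,304),(234,304)],float)
print(onz(C,a,.018).round(4),onz(C,a,.018).mean(0))
E
python3 d.py .473 -.3605 .131 69
```

```text
t 1.03 pos [ 0.4685 -0.3615  0.1272] head 68.48 tilt 0.4 F [-0.6 -3.  -1.8] w 0.996
shift [-0.0038  0.0026 -0.0038] turn -0.009
bench -0.00029251964874563163
board 20035 [ 0.4734 -0.3608] [0.1206 0.1202] 68.3 0.0177
grip 1998 [ 0.4732 -0.3606] [0.0156 0.0495] 68.2 0.0656
[[ 0.391  -0.3968  0.018 ]
 [ 0.4333 -0.2894  0.018 ]
 [ 0.5415 -0.3311  0.018 ]
 [ 0.4991 -0.4395  0.018 ]] [ 0.46624144 -0.36420585  0.018     ]
t 1.08 pos [ 0.4695 -0.358   0.1285] head 67.83 tilt 0.46 F [-0.9  1.1 -0.1] w 1.003
shift [-0.0042 -0.0009 -0.0025] turn -0.02
```

```bash
python3 -m creep '[[-1,0,0,0.02,0.013],[-1,0,0,0.04,0.013],[-1,0,0,0.055,0.013],[-1,0,0,0.055,0.013],[-1,0,0,0.055,0.013]]'>/dev/null; python3 d.py .4733 -.3607 .076 68.25;python3 d.py .4733 -.3607 .076 68.25
```

```text
t 1.5 pos [ 0.4734 -0.3543  0.0777] head 67.29 tilt 0.15 F [ 0.9 -0.3  0.9] w 0.998
shift [-0.0024 -0.0059  0.0017] turn -0.017
t 1.5 pos [ 0.4734 -0.3543  0.0777] head 67.29 tilt 0.15 F [ 0.9 -0.3  0.9] w 0.998
shift [-0.0024 -0.0059  0.0017] turn -0.017
```

```bash
for i in 1 2 3; do python3 -m creep '[[-1,0,0,0,0]]'>/dev/null; python3 d.py .4733 -.3607 .076 68.25;done
```

```text
t 1.58 pos [ 0.4746 -0.3556  0.0796] head 67.31 tilt 0.09 F [ 0.1 -0.1  0.4] w 1.003
shift [-0.0007 -0.0052  0.0036] turn -0.016
t 1.67 pos [ 0.4749 -0.3561  0.0803] head 67.31 tilt 0.18 F [0.6 0.1 0.6] w 1.0
shift [-0.0002 -0.0049  0.0043] turn -0.016
t 1.75 pos [ 0.4748 -0.3562  0.0802] head 67.31 tilt 0.17 F [ 0.   0.1 -0.4] w 1.001
shift [-0.0004 -0.0048  0.0042] turn -0.016
```

```bash
python3 -m creep '[[-1,-0.0004,-0.0048,0.02,-0.016],[-1,-0.0004,-0.0048,0.04,-0.016],[-1,-0.0004,-0.0048,0.05,-0.016],[-1,-0.0004,-0.0048,0.0542,-0.016],[-1,-0.0004,-0.0048,0.0542,-0.016]]'>/dev/null;python3 -m creep '[[-1,0,0,0,0],[-1,0,0,0,0],[-1,0,0,0,0]]'>/dev/null; python3 d.py .4733 -.3607 .026 68.25
```

```text
t 2.42 pos [ 0.4731 -0.3608  0.0256] head 68.22 tilt 0.14 F [-0.3  0.3  0.2] w 1.0
shift [-0.0001  0.0002 -0.0004] turn -0.0
```

Right on. Now I close the gripper.

```bash
python3 -m creep '[[0.3,0,0,0,0],[0.6,0,0,0,0],[1,0,0,0,0],[1,0,0,0,0],[1,0,0,0,0]]' 60;python3 -m creep '[[1,0,0,0,0],[1,0,0,0,0],[1,0,0,0,0],[1,0,0,0,0],[1,0,0,0,0]]'; python3 d.py .4733 -.3607 .026 68.25
```

```text
t: 2.83
tcp_pos: [0.4723, -0.3601, 0.0244]
ee_rot: [0.0, 0.189, 0.982, -0.0]
force: [-0.5, 0.3, 0.9]
width: 0.302
t: 3.25
tcp_pos: [0.4724, -0.3602, 0.0244]
ee_rot: [0.0, 0.189, 0.982, -0.0]
force: [-0.7, 0.3, 1.5]
width: 0.178
t 3.25 pos [ 0.4724 -0.3602  0.0244] head 68.21 tilt 0.02 F [-0.7  0.3  1.5] w 0.178
shift [-0.001  -0.0002 -0.0016] turn -0.001
```

```bash
python3 -m creep '[[1,0,0,-0.005,0],[1,0,0,-0.015,0],[1,0,0,-0.03,0],[1,0,0,-0.05,0],[1,0,0,-0.07,0]]';python3 -m creep '[[1,0,0,0,0],[1,0,0,0,0],[1,0,0,0,0],[1,0,0,0,0]]'; python3 d.py .5483 -.0759 .095 93.3
```

```text
t: 3.67
tcp_pos: [0.4715, -0.3593, 0.0945]
ee_rot: [-0.001, 0.189, 0.982, 0.001]
force: [-0.1, -0.4, -3.2]
width: 0.179
t: 4.0
tcp_pos: [0.4711, -0.3589, 0.0924]
ee_rot: [-0.002, 0.189, 0.982, 0.001]
force: [-0.0, 0.1, -3.5]
width: 0.176
t 4.0 pos [ 0.4711 -0.3589  0.0924] head 68.22 tilt 0.21 F [-0.   0.1 -3.5] w 0.176
shift [ 0.0334  0.2914 -0.002 ] turn -0.438
```

```bash
python3 -m creep '[[1,0.001,0.01,0,-0.02],[1,0.004,0.03,0,-0.06],[1,0.007,0.055,0,-0.1],[1,0.01,0.085,0,-0.15],[1,0.013,0.115,0,-0.2]]';python3 d.py .5483 -.0759 .095 93.3
```

```text
t: 4.42
tcp_pos: [0.5023, -0.2465, 0.093]
ee_rot: [-0.001, 0.089, 0.996, 0.001]
force: [-0.3, -0.5, -2.7]
width: 0.179
t 4.42 pos [ 0.5023 -0.2465  0.093 ] head 79.8 tilt 0.14 F [-0.3 -0.5 -2.7] w 0.179
shift [-0.0151  0.176  -0.0017] turn -0.236
```

```bash
python3 -m creep '[[1,-0.003,0.035,0,-0.06],[1,-0.006,0.07,0,-0.11],[1,-0.009,0.105,0,-0.16],[1,-0.012,0.135,0,-0.2],[1,-0.014,0.155,0,-0.22]]'>/dev/null;python3 -m creep '[[1,0,0,0,0],[1,0,0,0,0],[1,0,0,0,0],[1,0,0,0,0],[1,0,0,0,0]]'; python3 d.py .5483 -.0759 .095 93.3
```

```text
t: 5.25
tcp_pos: [0.5441, -0.0994, 0.0941]
ee_rot: [-0.0, -0.019, 1.0, -0.0]
force: [-0.0, -0.1, -2.1]
width: 0.182
t 5.25 pos [ 0.5441 -0.0994  0.0941] head 92.19 tilt 0.03 F [-0.  -0.1 -2.1] w 0.182
shift [-0.0051  0.0234 -0.0009] turn -0.019
```

```bash
python3 -m creep '[[1,-0.002,0.008,0,-0.01],[1,-0.004,0.018,0,-0.019],[1,-0.0051,0.0234,0,-0.019],[1,-0.0051,0.0234,0,-0.019],[1,-0.0051,0.0234,0,-0.019]]'>/dev/null;python3 -m creep '[[1,0,0,0,0],[1,0,0,0,0],[1,0,0,0,0],[1,0,0,0,0]]'>/dev/null; python3 d.py .5483 -.0759 .095 93.3; python3 - <<'E'
from bench import *
from h import *
c=get_calibration("wrist");p,d=snapshot("wrist");np.savez("pics/wrist3c.npz",**{k:np.array(c[k]) for k in("K","D","R","t")});np.save("pics/wrist3.npy",d);cv2.imwrite("pics/wrist3.png",p)
P=cloud(cal("wrist3"),d);z=P[...,2]
near=np.hypot(P[...,0]-.548,P[...,1]+.076)<.1
k=near&(z>.078)&(z<.095)&(cv2.cvtColor(p,cv2.COLOR_BGR2HSV)[...,1]>60);r=cv2.minAreaRect(P[k][:,:2].astype(np.float32));print(k.sum(),r,np.median(P[k][:,2]))
print(np.percentile(P[k][:,2],[3,50,97]))
E
```

```text
t 6.0 pos [ 0.5486 -0.0751  0.0943] head 93.35 tilt 0.0 F [ 0.5 -0.9 -3.5] w 0.18
shift [ 0.0004 -0.0008 -0.0007] turn 0.001
35654 ((0.5494189262390137, -0.07540065050125122), (0.11977788805961609, 0.12043114751577377), 3.3898301124572754) 0.08756170124535918
[0.0861314  0.0875617  0.08873123]
```

View pics/wrist3.png

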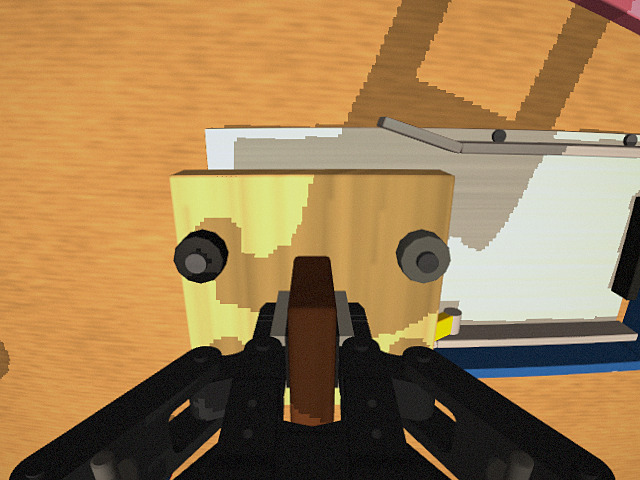

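Wrist view: the pallet is held level at (300,270), the left guide's bend is at (462,150), and the catch toe just ahead at (450,322). Lateral cross-check from the guide depth points:

```bash
python3 - <<'E'
from h import *
M=np.array([.5433,.010]);th=np.radians(93.3);d=np.array([np.cos(th),np.sin(th)]);n=np.array([-d[1],d[0]])
for w in("wrist0","wrist3"):
    P=cloud(cal(w),np.load(f"pics/{w}.npy"));img=cv2.imread(f"pics/{w}.png");S=cv2.cvtColor(img,cv2.COLOR_BGR2HSV)[...,1]
    z=P[...,2];k=(z>.027)&(z<.033)&(S<80);Q=P[k][:,:2]-M;a=Q@d;b=Q@n
    for sg in(1,-1):
        for lo,hi in((0.005,.05),(.05,.1),(.1,.145)):
            m=(a>lo)&(a<hi)&(b*sg>.05)&(b*sg<.075)
            if m.sum()>15: print(w,sg,lo,m.sum(),"inner",np.percentile(b[m]*sg,5).round(4),"outer",np.percentile(b[m]*sg,95).round(4))
    k=(z>.0)&(z<.06);hsv=cv2.cvtColor(img,cv2.COLOR_BGR2HSV);y=k&(hsv[...,0]>22)&(hsv[...,0]<34)&(hsv[...,1]>180)&(hsv[...,2]>80);Q=P[y]
    q=Q[:,:2]-M;a=q@d;b=q@n;m=(b<-.03)&(b>-.075)&(abs(a)<.08)&(Q[:,2]>.03)
    if m.sum(): print("yellow a",np.percentile(a[m],[2,98]).round(4),"b",np.percentile(b[m],[2,98]).round(4))
    bl=(z<.04)&(z>.012)&(hsv[...,2]<40);Q=P[bl][:,:2]-M;a=Q@d;b=Q@n;m=(a>.1)&(a<.17)&(abs(b)<.05)
    if m.sum():print("buffer a",np.percentile(a[m],[2,98]).round(4))
E
```

```text
wrist0 1 0.005 323 inner 0.0618 outer 0.0675
wrist0 1 0.05 388 inner 0.0622 outer 0.0676
wrist0 1 0.1 397 inner 0.0622 outer 0.0677
wrist0 -1 0.005 354 inner 0.0538 outer 0.067
wrist0 -1 0.05 399 inner 0.0616 outer 0.0672
wrist0 -1 0.1 372 inner 0.0616 outer 0.0669
yellow a [-0.0377  0.0034] b [-0.0579 -0.0445]
buffer a [0.1304 0.1624]
wrist3 1 0.005 805 inner 0.0626 outer 0.0681
wrist3 1 0.05 795 inner 0.0629 outer 0.0682
wrist3 1 0.1 149 inner 0.0629 outer 0.0682
wrist3 -1 0.005 627 inner 0.0551 outer 0.0665
wrist3 -1 0.05 613 inner 0.0607 outer 0.0666
wrist3 -1 0.1 503 inner 0.0606 outer 0.0665
yellow a [-0.005   0.0037] b [-0.0574 -0.0435]
buffer a [0.1294 0.1354]
```

Dock axis confirmed (gap 123.5 mm). The pallet sits 2.1 mm right of the centre line as seen in this same view. The catch's hinge end is at x≈-38 mm, so I'll back up before lowering, leaving the pallet's front edge clear of it.

```bash
python3 -m creep '[[1,0.001,-0.008,0,0],[1,0.002,-0.018,0,0],[1,0.0021,-0.024,0,0],[1,0.0021,-0.024,0,0],[1,0.0021,-0.024,0,0]]'>/dev/null;python3 -m creep '[[1,0,0,0.015,0],[1,0,0,0.03,0],[1,0,0,0.043,0],[1,0,0,0.05,0],[1,0,0,0.053,0]]'>/dev/null;python3 -m creep '[[1,0,0,0,0],[1,0,0,0,0],[1,0,0,0,0],[1,0,0,0,0]]'; python3 d.py .5473 -.0992 .0347 93.3
```

```text
t: 7.22
tcp_pos: [0.5488, -0.0992, 0.0423]
ee_rot: [0.001, -0.029, 1.0, -0.0]
force: [-0.1, -0.1, -2.8]
width: 0.18
t 7.22 pos [ 0.5488 -0.0992  0.0423] head 93.38 tilt 0.12 F [-0.1 -0.1 -2.8] w 0.18
shift [0.0015 0.0001 0.0076] turn 0.001
```

```bash
python3 -m creep '[[1,0.001,0,0.003,0],[1,0.001,0,0.005,0],[1,0.001,0,0.006,0],[1,0.001,0,0.006,0],[1,0.001,0,0.006,0]]'>/dev/null;python3 d.py .5478 -.0992 .0347 93.3;for i in 1 2; do python3 -m creep '[[1,0,0,0.001,0],[1,0,0,0.001,0],[1,0,0,0.001,0]]'>/dev/null;python3 d.py .5478 -.0992 .0347 93.3;done
```

```text
t 7.63 pos [ 0.5468 -0.099   0.0351] head 93.37 tilt 0.02 F [ 0.5 -0.2 -3. ] w 0.179
shift [-0.001  -0.0003  0.0004] turn 0.001
t 7.88 pos [ 0.5472 -0.0991  0.0344] head 93.37 tilt 0.03 F [-0.3  0.2 -3.3] w 0.182
shift [-0.0006 -0.0001 -0.0003] turn 0.001
t 8.13 pos [ 0.5472 -0.0991  0.0344] head 93.37 tilt 0.02 F [-3.1  0.7  5.1] w 0.178
shift [-0.0006 -0.0001 -0.0003] turn 0.001
```

Floor contact felt (pressing about 8 N), so I ease up 0.5 mm and start sliding, watching the forces.

```bash
python3 -m creep '[[1,-0.0004,0,-0.0006,0],[1,-0.0004,0.004,-0.0006,0],[1,-0.0004,0.01,-0.0006,0],[1,-0.0004,0.016,-0.0006,0],[1,-0.0004,0.022,-0.0006,0]]'>/dev/null;python3 d.py .5478 -.0992 .0347 93.3; python3 -m creep '[[1,0,0.006,0,0],[1,0,0.012,0,0],[1,0,0.018,0,0],[1,0,0.024,0,0],[1,0,0.03,0,0]]'>/dev/null;python3 d.py .5478 -.0992 .0347 93.3
```

```text
t 8.55 pos [ 0.5468 -0.0769  0.0344] head 93.37 tilt 0.11 F [ 0.6 -2.6  1.9] w 0.183
shift [ 0.0003 -0.0223 -0.0003] turn 0.001
t 8.97 pos [ 0.5448 -0.0471  0.0344] head 93.38 tilt 0.1 F [ 0.4 -5.3  5.1] w 0.182
shift [ 0.0001 -0.0522 -0.0002] turn 0.001
```

```bash
for i in 1 2; do python3 -m creep '[[1,0,0.004,-0.0002,0],[1,0,0.008,-0.0002,0],[1,0,0.012,-0.0002,0],[1,0,0.016,-0.0002,0],[1,0,0.02,-0.0002,0]]'>/dev/null;python3 d.py .5430 .015 .0347 93.3;done
```

```text
t 9.38 pos [ 0.5434 -0.0271  0.0344] head 93.37 tilt 0.05 F [ 1.9 -4.8  3.2] w 0.18
shift [-0.0021  0.0421 -0.0003] turn 0.001
t 9.8 pos [ 0.542  -0.0069  0.0344] head 93.37 tilt 0.02 F [ 0.7 -4.2  4.5] w 0.177
shift [-0.0023  0.0218 -0.0003] turn 0.001
```

```bash
for i in 1 2 3; do python3 -m creep '[[1,0,0.004,0,0],[1,0,0.008,0,0],[1,0,0.012,0,0],[1,0,0.016,0,0],[1,0,0.02,0,0]]'>/dev/null;python3 d.py .5380 .0795 .0347 93.3;done
python3 - <<'E'
from bench import *
from h import *
I=[]
for n,b in(("scene",(250,205,140,105)),("side",(260,215,140,105))):
    p,_=snapshot(n);I.append(crop(p,*b,400,300))
w,_=snapshot("wrist");cv2.imwrite("pics/mid.png",np.vstack([np.hstack(I),np.hstack([cv2.resize(w,(400,300)),crop(w,320,200,320,240,400,300)])]))
E
```

```text
t 10.22 pos [0.5408 0.013  0.0344] head 93.37 tilt 0.02 F [ 0.4 -4.7  4.2] w 0.178
shift [-0.0012  0.0665 -0.0003] turn 0.001
t 10.63 pos [0.5395 0.033  0.0344] head 93.37 tilt 0.02 F [ 0.2 -5.6  4.7] w 0.178
shift [-0.0012  0.0466 -0.0003] turn 0.001
t 11.05 pos [0.5383 0.0529 0.0344] head 93.37 tilt 0.02 F [ 0.6 -6.   4.9] w 0.181
shift [-0.0013  0.0266 -0.0003] turn 0.001
```

View pics/mid.png

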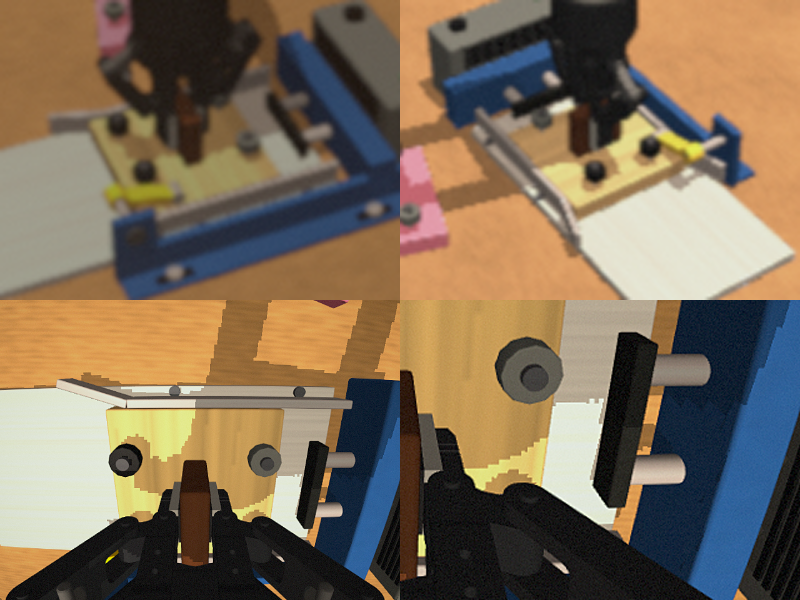

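Mid-slide: the yellow catch rides on the pallet's bare edge, (145,192) in the scene crop. The pallet is level between the guides, and the black buffer face is still ahead of it at (310,480). From here I creep and feel.

```bash
for i in 1 2; do python3 -m creep '[[1,0,0.001,-0.0004,0],[1,0,0.003,-0.0004,0],[1,0,0.005,-0.0004,0],[1,0,0.007,-0.0004,0],[1,0,0.009,-0.0004,0]]'>/dev/null;python3 d.py .5368 .0795 .0347 93.3;done
```

```text
t 11.62 pos [0.5374 0.062  0.0344] head 93.37 tilt 0.05 F [ 0.8 -3.2  2.2] w 0.176
shift [-0.0004  0.0175 -0.0003] turn 0.001
t 12.03 pos [0.5365 0.0712 0.0345] head 93.36 tilt 0.11 F [-0.2 -1.  -1.4] w 0.182
shift [-0.0008  0.0082 -0.0002] turn 0.001
```

```bash
for i in 1 2; do python3 -m creep '[[1,0,0.001,0,0],[1,0,0.002,0,0],[1,0,0.003,0,0],[1,0,0.004,0,0],[1,0,0.005,0,0]]'>/dev/null;python3 d.py .5368 .0795 .0347 93.3;done
```

```text
t 12.45 pos [0.5366 0.0759 0.0348] head 93.37 tilt 0.05 F [-0.2 -0.9 -3. ] w 0.181
shift [-0.0004  0.0036  0.0001] turn 0.001
t 12.87 pos [0.5368 0.0808 0.0351] head 93.37 tilt 0.0 F [ 0.5 -0.9 -3.2] w 0.179
shift [ 0.     -0.0013  0.0004] turn 0.001
```

```bash
python3 -m creep '[[1,0,0.0005,0.0005,0],[1,0,0.001,0.0005,0],[1,0,0.002,0.0005,0],[1,0,0.003,0.0005,0]]'>/dev/null;python3 d.py .5368 .0795 .0347 93.3; for i in 1 2; do python3 -m creep '[[1,0,0.001,0,0],[1,0,0.002,0,0],[1,0,0.003,0,0]]'>/dev/null;python3 d.py .5368 .0795 .0347 93.3;done
```

```text
t 13.2 pos [0.5367 0.0833 0.0347] head 93.38 tilt 0.05 F [ 1.  -3.2 -3.6] w 0.179
shift [ 0.0002 -0.0038 -0.    ] turn 0.001
t 13.45 pos [0.5365 0.086  0.0347] head 93.39 tilt 0.08 F [ 0.4 -4.8 -3.1] w 0.18
shift [ 0.0001 -0.0065 -0.    ] turn 0.002
t 13.7 pos [0.5365 0.0885 0.0348] head 93.4 tilt 0.14 F [-0.4 -7.6 -1.8] w 0.18
shift [ 0.0002 -0.009   0.0001] turn 0.002
```

Buffer contact came at y≈0.081. I continue in small steps, tracking the yellow catch's image position as well.

```bash
cat > y.py <<'E'
from bench import *
from h import *
import sys
def yel(n,b,p):
    x,y,w,h=b;q=cv2.cvtColor(p[y:y+h,x:x+w],cv2.COLOR_BGR2HSV);m=(q[...,0]>22)&(q[...,0]<34)&(q[...,1]>185)&(q[...,2]>90)
    v,u=np.nonzero(m);return (n,m.sum(),(u.mean()+x).round(2),(v.mean()+y).round(2),np.polyfit(u,v,1)[0].round(3)) if m.sum()>5 else (n,0)
for n,b in(("scene",(280,255,40,35)),("side",(340,250,50,35))):
    p,_=snapshot(n);print(yel(n,b,p),end=" "); cv2.imwrite(f"pics/{n}_{sys.argv[1]}.png",p)
    q=cv2.imread(f"pics/{n}0.png");print("down:",yel(n,b,q))
E
python3 y.py a;python3 -m creep '[[1,0,0.0005,0,0],[1,0,0.001,0,0],[1,0,0.001,0,0]]'>/dev/null;python3 d.py .5368 .0795 .0347 93.3;python3 y.py b;python3 -m creep '[[1,0,0.0005,0,0],[1,0,0.001,0,0],[1,0,0.001,0,0]]'>/dev/null;python3 d.py .5368 .0795 .0347 93.3;python3 y.py c
```

```text
('scene', np.int64(55), np.float64(298.58), np.float64(272.73), np.float64(0.021)) down: ('scene', np.int64(33), np.float64(298.12), np.float64(274.48), np.float64(0.189))
('side', 0) down: ('side', 0)
t 14.05 pos [0.5364 0.0891 0.0348] head 93.41 tilt 0.16 F [-0.7 -7.8 -1.9] w 0.176
shift [ 0.0002 -0.0096  0.0001] turn 0.002
('scene', np.int64(54), np.float64(298.81), np.float64(272.85), np.float64(0.046)) down: ('scene', np.int64(33), np.float64(298.12), np.float64(274.48), np.float64(0.189))
('side', 0) down: ('side', 0)
t 14.4 pos [0.5364 0.0899 0.0349] head 93.42 tilt 0.19 F [ 0.4 -8.3 -2.2] w 0.177
shift [ 0.0002 -0.0104  0.0002] turn 0.002
('scene', np.int64(38), np.float64(297.05), np.float64(274.29), np.float64(0.202)) down: ('scene', np.int64(33), np.float64(298.12), np.float64(274.48), np.float64(0.189))
('side', 0) down: ('side', 0)
```

The catch's slope went from 0.046 to 0.202 (it was 0.189 when down), so it has fallen. I back off slowly to feel the toe take the load.

```bash
for i in 1 2 3; do python3 -m creep '[[1,0,-0.0005,0,0],[1,0,-0.001,0,0],[1,0,-0.0015,0,0],[1,0,-0.0015,0,0]]'>/dev/null;python3 d.py .5368 .0795 .0347 93.3;done;python3 y.py d
```

```text
t 14.83 pos [0.5365 0.0886 0.0348] head 93.39 tilt 0.16 F [-0.3 -6.5 -1.9] w 0.18
shift [ 0.0002 -0.0091  0.0002] turn 0.002
t 15.17 pos [0.5365 0.0874 0.0348] head 93.39 tilt 0.12 F [-0.2 -6.7 -2.3] w 0.175
shift [ 0.0002 -0.0079  0.0001] turn 0.002
t 15.5 pos [0.5365 0.0863 0.0347] head 93.38 tilt 0.08 F [ 0.1 -5.4 -2.1] w 0.181
shift [ 0.0001 -0.0068  0.0001] turn 0.001
('scene', np.int64(37), np.float64(297.97), np.float64(274.51), np.float64(0.177)) down: ('scene', np.int64(33), np.float64(298.12), np.float64(274.48), np.float64(0.189))
('side', 0) down: ('side', 0)
```

```bash
for i in 1 2; do python3 -m creep '[[1,0,-0.0005,0,0],[1,0,-0.001,0,0],[1,0,-0.001,0,0]]'>/dev/null;python3 d.py .5368 .0795 .0347 93.3;done;python3 y.py e;python3 -c "
from h import *
a=cv2.imread('pics/scene_e.png');b=cv2.imread('pics/side_e.png')
cv2.imwrite('pics/e.png',np.hstack([crop(a,275,240,80,60,400,300),crop(b,330,235,80,60,400,300)]))"
```

```text
t 15.85 pos [0.5366 0.086  0.0347] head 93.37 tilt 0.02 F [ 0.4 -3.4 -3. ] w 0.181
shift [ 0.0002 -0.0065 -0.    ] turn 0.001
t 16.1 pos [0.5366 0.0858 0.0347] head 93.37 tilt 0.06 F [ 0.7 -0.4 -2. ] w 0.181
shift [ 0.0001 -0.0063 -0.    ] turn 0.001
('scene', np.int64(36), np.float64(297.19), np.float64(274.31), np.float64(0.201)) down: ('scene', np.int64(33), np.float64(298.12), np.float64(274.48), np.float64(0.189))
('side', 0) down: ('side', 0)
```

View pics/e.png

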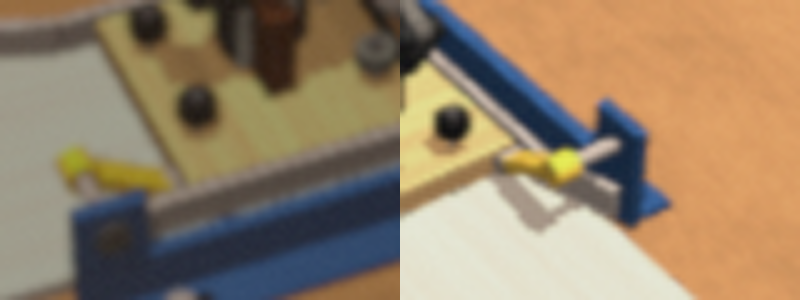

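Crop: the catch is down behind the pallet's back edge (toe at (165,185) and (505,165)), and the pallet stopped against it with the force going to zero. I release now.

```bash
python3 -m creep '[[1,0,0.0003,0.0002,0],[0.6,0,0.0003,0.0002,0],[0.3,0,0.0003,0.0002,0],[0.1,0,0.0003,0.0002,0],[0,0,0.0003,0.0002,0]]'; python3 -m creep '[[0,0,0,0,0],[0,0,0,0,0],[0,0,0,0,0],[0,0,0,0,0]]';python3 d.py .5368 .0795 .0347 93.3
```

```text
t: 16.62
tcp_pos: [0.5368, 0.0856, 0.0347]
ee_rot: [0.0, -0.029, 1.0, 0.0]
force: [-0.4, 0.7, 0.2]
width: 0.497
t: 16.95
tcp_pos: [0.5365, 0.0854, 0.0344]
ee_rot: [-0.0, -0.029, 1.0, 0.0]
force: [-0.7, -0.7, -0.5]
width: 0.498
t 16.95 pos [0.5365 0.0854 0.0344] head 93.36 tilt 0.0 F [-0.7 -0.7 -0.5] w 0.498
shift [ 0.     -0.006  -0.0003] turn 0.001
```

Released with zero force. I raise straight up and check.

```bash
python3 -m creep '[[0,0,0,-0.01,0],[0,0,0,-0.025,0],[0,0,0,-0.045,0],[0,0,0,-0.07,0],[0,0,0,-0.1,0]]'; python3 -m creep '[[0,0,0,-0.02,0],[0,0,0,-0.05,0],[0,0,0,-0.07,0],[0,0,0,-0.08,0],[0,0,0,-0.08,0]]'>/dev/null;python3 -m creep '[[0,0,0,0,0],[0,0,0,0,0],[0,0,0,0,0],[0,0,0,0,0],[0,0,0,0,0]]'
python3 y.py f;python3 - <<'E'
from bench import *
from h import *
c=get_calibration("wrist");w,d=snapshot("wrist");P=cloud({k:np.array(c[k]) for k in("K","D","R","t")},d);z=P[...,2]
near=(abs(P[...,0]-.537)<.062)&(abs(P[...,1]-.085)<.08);S=cv2.cvtColor(w,cv2.COLOR_BGR2HSV)[...,1]
k=near&(z>.023)&(z<.033)&(S>70);print(cv2.minAreaRect(P[k][:,:2].astype(np.float32)),np.percentile(P[k][:,2],[3,50,97]))
a=cv2.imread("pics/scene_f.png");b=cv2.imread("pics/side_f.png")
cv2.imwrite("pics/fin.png",np.vstack([np.hstack([cv2.resize(a,(400,300)),crop(a,250,205,140,105,400,300)]),np.hstack([crop(b,260,215,140,105,400,300),cv2.resize(w,(400,300))])]))
E
```

```text
t: 17.37
tcp_pos: [0.5351, 0.0855, 0.1346]
ee_rot: [-0.002, -0.029, 1.0, 0.0]
force: [0.6, -0.1, -1.5]
width: 0.501
t: 18.2
tcp_pos: [0.5357, 0.0854, 0.213]
ee_rot: [-0.001, -0.029, 1.0, 0.0]
force: [-0.1, 0.2, 0.6]
width: 0.499
('scene', np.int64(35), np.float64(297.37), np.float64(274.23), np.float64(0.21)) down: ('scene', np.int64(33), np.float64(298.12), np.float64(274.48), np.float64(0.189))
('side', 0) down: ('side', 0)
((0.5368929505348206, 0.0846993625164032), (0.12351497262716293, 0.15981844067573547), 0.3039948046207428) [0.02641803 0.02790476 0.02936777]
```

View pics/fin.png

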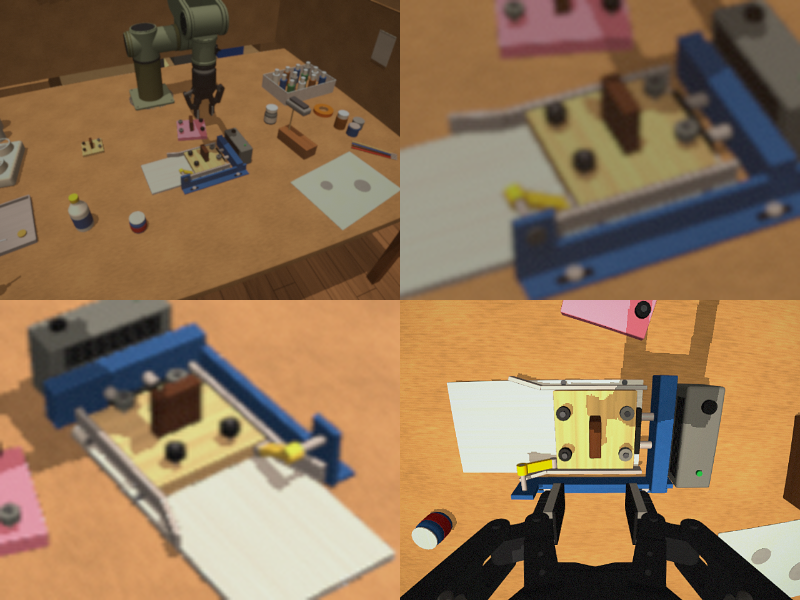

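The pallet lies level in the bay (board top at 28 mm) against the buffer, the catch is down behind it, and the bystanders are in place. Handing in.

```bash
python3 -c "
from bench import *
print(sign_off())"
```

```text
the job is handed in; nothing more can be done
None
```

The pallet is locked in the drying bay and the job is handed in, after about 18.5 s of the allowed 58 s. I took the large light-wood pallet by its grip bar and set it down level behind the catch. I slid it in so that its own front edge lifted the catch, then pressed the buffer until the catch fell.

**Last checks**
- **Buffer:** the push read about 8.3 N when the catch fell, against the 16 N limit.
- **Catch:** its slope in the scene picture went from 0.046 while riding to about 0.20. It was 0.19 before the start, and 0.21 after I let go.
- **Lock:** backing off about 4 mm, the pallet stopped against the catch's toe and the push force dropped to zero. It stayed there after release.
- **Level:** the board top measured 28 mm above the bench (26.4 to 29.4 mm spread), which matches a pallet flat on the bay floor.
- **Bystanders:** the bottles, tin and block look unmoved in the last picture. I did not measure them.

**Failed or disagreed**
- The yellow detector found nothing in the side camera, so the catch check rests on the scene camera and the pictures I viewed.
- The final outline fit of the pallet also picked up surroundings (124 × 160 mm instead of 120 × 120 mm), so only its height is reliable.
- One early wrist measurement was taken while the arm was still settling. I repeated it at rest.

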